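Shine the flashlight on the key in the foyer cabinet

ROBOT

A 7-joint arm with a two-finger parallel gripper is mounted at the origin on the work surface. World frame = base frame: x ahead of the robot, y to its left, z up, the work surface at z = 0. Lengths are in mm, angles in rad, forces in N, time in s.
With the tool pointing down it reaches from about 400 to 875 mm from the base axis. Payload 4.4 kg.
Tool frame: the origin (TCP) lies at the very end of the fingers, on their centre line; the grasp point (between the pads) lies 19 mm behind it; z points along the fingers, y is the line along which they close (so a half turn about z gives the same grasp; the last joint's range is limited). The gripper opens to 85 mm and grips with 20 to 120 N. Pads are 22 mm wide; open, the fingers measure 114 mm over their backs; the gripper's body (76 mm by 85 mm) begins 54 mm behind the grasp point. The pads swing forward as they close: fully open they stand 13 mm farther back than shut.
Start: joints at [1.248, 0.628, 0.038, 1.517, -0.027, 0.996, -0.02], TCP at [165.12, -628.692, 210.513] pointing down, gripper open.
Joint ranges: [-3.06, 3.06], [-0.37, 2.12], [-1.25, 1.32], [0.18, 2.47], [-1.1, 4.24], [0.23, 1.98], [-2.94, 2.94]. Speed limits (rad/s): [2.57, 2.57, 3.14, 3.14, 3.14, 3.14, 3.14].

INTERFACE

Orientations are given as [roll, pitch, yaw] about the fixed x, y, z axes, in that order (R = Rz(yaw) Ry(pitch) Rx(roll)).
In Python, from cell import ctrl gives the robot as it stands.
- The arm moves only by the tool step_arm, never from a script. Its argument "series" is a list that holds one entry, the list of rows, each a list of 7 numbers: the turn, a rotation vector about the tool's x, y, z as a fraction of full scale, then the shift along the tool's x, y, z as a fraction of full scale, then the closure, from 0 (fully open) to 1 (shut). In form: [[[ax, ay, az, tx, ty, tz, gripper], ...]]. A call has 1 to 12 rows; each row shifts and turns the commanded pose from where the row before left it, along the tool's axes as they then stand; what a row does not reach is not made up. Full scale, the value 1, is 150 mm for a shift and 45 degrees for a turn. A row lasts 1/10 s, in which the tool goes at most 50 mm and 8.59 degrees, less where a joint would pass 70% of its speed; a pose out of reach is approached as far as the arm can. A call with a number of a shift or a turn outside -1 to 1 is refused whole. A call with a gripper value outside its range is refused whole. The fingers move at their own pace and stop on an object; the grip force is fixed at half the most. Time passes only in rows, so rows that do not move let the fingers close. It gives the time, the measured TCP pose, the force, the opening and the grip force at its end, in the units of the state.
- ctrl.read_state(): the state, without advancing time (a new reading comes with each control period).
- ctrl.get_image(name): name is "side" or "top"; returns a dict with "img" (400x640x3 uint8, red, green, blue), "fx", "fy", "cx", "cy" (pixels), "R" (3x3) and "t" (3): a world point X has camera coordinates R X + t. Camera axes: x right, y down, z forward; pixel columns grow to the right and rows downward; lengths in mm; the calibration is good to about 2 mm. A picture is of the moment at which its call begins. There is no depth.
- ctrl.finish_job(): hands the job in; it is judged then, once.
Trained networks look in a picture, given as the dict that the camera call returned (one of the last four; its "shot" number tells which), for a name from the list of things; names that differ only in an ending like _2 or _b are one class to them, and where a whole thing is asked for, a point or a joint stands for the part that bears it (a point fixed in the world has none). Each returns a list of dicts, best first, with "score" (0 to 1); they miss things now and then, are a little off and sometimes report something else, mostly with a low value. They report only what shows in the picture. A call takes as long as a camera call. They do not tell look-alikes from the thing itself.
- ctrl.recognise(picture, thing): "centre" ([column, row] in pixels, amid what is visible of it).
The state is a dict: "clock": time; "qpos": joint angles; "qd": joint speeds; "tau": joint torques, N m; "eef_pos": TCP position; "tool_rot": TCP orientation; "force": force on the tool from outside, world axes, zero at the start; "torque": the same for the moment, N m; "width": finger opening in mm; "gripper_force": force on a finger pad.
Only numpy, scipy, OpenCV 4.12 (cv2) and the standard library are available. Lean on these libraries where they do the work, as an engineer would, in place of code of your own. Each camera call takes 0.05 s, during which the arm holds its last target. There are 200 camera calls.

TASK

The small key cabinet on the credenza stands ajar: first swing its door wide open, well past square to the cabinet front. Then pick up the black flashlight and hold it up level in front of the opening, pointing straight in at the red key tag with its lens about 15 cm from the tag, and finish still holding it there, touching neither cabinet nor door with it. Leave the jar, dish, bottle opener and vase where they are.

Things in the scene. Friction and masses are not known exactly. Their poses are not given: they have to be found in the camera images.
- cabinet: Fixed rosewood key cabinet, 170 deep (x) x 200 wide (y) x 220 high, walls 12 mm, open above. Origin at the centre of its underside, on the credenza. Its own z is up and its front looks along its own -x: the open front (176 mm wide, sill 12 mm high) is the plane x = -85 mm. It stands right of the robot (y < 0), facing roughly to +y of the world.
- door (a joint): Opening angle (rad) of the cabinet's door: 0 closed over the front, 1.57 square to the front, stop at 2.2. The door stays where it is left (hinge friction about 0.03 N m, mass 0.4 kg). Seen from above it turns clockwise as it opens, about an upright axis at (-101, +100) mm in the cabinet's x, y (the side farther from the robot).
- door_hinge (a point): On the hinge axis, 111 mm up; its axes turn with the door (those of the cabinet at joint 0). In them the panel (200 wide, 15 thick, top edge 216 mm above the credenza) reaches from y = 0 to -200 mm, x = 0 (outer face) to +15 mm (inner face); opening moves it to its own -x. A brass knob stands 35 mm out of the outer face, 30 mm from the free edge, 186 mm up.
- key_tag (a point): Centre of the round red key tag (32 mm across) hanging still inside the cabinet from a brass hook: 120 mm above the credenza, halfway across the opening, 100 mm behind the cabinet's front plane.
- flashlight: Matte black plastic flashlight, 150 mm long, 0.10 to 0.21 kg, lying flat. Origin at mid-length on its underside; its own x runs along its axis towards the lens, z up; the axis lies 17 mm above the underside. Round barrel 26 mm in diameter from x = -55 to +45 mm, a 34 mm square tail collar (x = -75 to -55, orange button on its end) and a 34 mm square head (x = +45 to +75, pale round lens on its end). Balances near the middle.
- lens (a point): Centre of the flashlight's lens face: 75 mm ahead of mid-length, on its axis.
- beam (a point): Point of the light beam 150 mm ahead of the lens on the flashlight's axis (225 mm ahead of mid-length); it should end up on the red key tag.
- jar: Open glass jar with keys in it, 80 mm in diameter, 95 mm high, origin at the centre of its underside. Leave alone.
- dish: Orange ceramic dish, 110 mm in diameter, 35 mm high, origin at the centre of its underside. Leave alone.
- opener: Flat steel bottle opener, about 127 x 34 x 6 mm along its x, lying flat. Leave alone.
- vase: Blue ceramic vase, 84 mm in diameter, 120 mm high, origin at the centre of its underside. Leave alone.
There are look-alikes about, which are no part of the job. Of the things that look like the flashlight, take the one that is farthest to the robot's right at the start.

How it is judged (in metres and radians):
On the way, in this order (a step that is already met when the one before it is completed fails the run):
1. the door stands wide open, past 1.75 rad, while the flashlight still lies on the credenza (value of joint door above 1.75 rad and height (world z) of flashlight below 0.02 m), for 0.2 s.
2. the flashlight is lifted clear of the credenza in the fingers (height (world z) of flashlight above 0.05 m and contact force between the fingers and flashlight above 1 N), for 0.2 s.
At the end, for the whole second after the job is handed in: Flashlight held still, over 60 mm up, clear of cabinet and door; beam point within 35 mm of the tag, lens 115 to 185 mm from it; level within 0.2 rad, square to the front within 0.22 rad; door past 1.7 rad; jar, dish, opener, vase within 40 mm of their places (value of joint door above 1.7 rad and contact force between the fingers and flashlight above 1 N and height (world z) of lens above 0.08 m and height (world z) of flashlight above 0.06 m and distance between beam and key_tag below 0.035 m and distance between lens and key_tag between 0.115 and 0.185 m and angle between the x axis of flashlight and the x axis of cabinet, either way round below 0.22 rad and angle between flashlight's own x axis and vertical between 1.37 and 1.77 rad and contact force between flashlight and cabinet below 0.1 N and linear speed of flashlight below 0.02 m/s and distance of each of jar, dish, opener, vase from where it was at the start of the episode below 0.04 m); the arm keeps its last pose, push and grip.
It fails at once if the jar is pushed more than 40 mm away or tipped over (distance of jar from where it was at the start of the episode above 0.04 m or angle between jar's own z axis and vertical above 0.5 rad).
It fails at once if the dish is pushed more than 40 mm away or tipped over (distance of dish from where it was at the start of the episode above 0.04 m or angle between dish's own z axis and vertical above 0.5 rad).
It fails at once if the opener is pushed more than 40 mm away or tipped over (distance of opener from where it was at the start of the episode above 0.04 m or angle between opener's own z axis and vertical above 0.5 rad).
It fails at once if the vase is pushed more than 40 mm away or tipped over (distance of vase from where it was at the start of the episode above 0.04 m or angle between vase's own z axis and vertical above 0.5 rad).
It also fails if it takes over 58 s, if anything falls off the work surface, if the arm or the gripper's body presses on something with over 40 N, if the wrist force passes 120 N, or if a joint passes its speed limit or range.

## Working session

There is one attempt and no reset: what is moved stays moved. The work goes in short steps, Python scripts to look and compute and a tool call to move; the robot and the scene stay as the last step left them, time stands still between calls to the robot, and variables do not carry over. Pictures are saved under pics/ and viewed, at most 10 in all, crops included, and the job is handed in when it is done.

Besides the shell and the picture viewer there is one more tool, called as name([rows], argument=value, ...), one row to a line, values as JSON. step_arm: Moves the arm, as the interface text tells. Shift numbers are shares of 150 mm and turn numbers shares of 45 degrees, none past 1 either way. Its arguments: {"type":"object","properties":{"series":{"type":"array","items":{"type":"array","items":{"type":"array","items":{"type":"number","minimum":-1,"maximum":1}}}}},"required":["series"]}

```bash
mkdir -p pics; ls
cat > h.py <<'E'
import numpy as np, cv2
from cell import ctrl
from scipy.spatial.transform import Rotation as Ro
def save(p,n): cv2.imwrite('pics/'+n+'.png',cv2.cvtColor(p['img'],cv2.COLOR_RGB2BGR))
def ray(p,uv):
    R=np.array(p['R']);t=np.array(p['t'])
    d=R.T@np.array([(uv[0]-p['cx'])/p['fx'],(uv[1]-p['cy'])/p['fy'],1.]);return -R.T@t,d
def onz(p,uv,z):
    c,d=ray(p,uv);return c+d*(z-c[2])/d[2]
def proj(p,X):
    c=np.array(p['R'])@np.array(X)+np.array(p['t']);return np.array([p['fx']*c[0]/c[2]+p['cx'],p['fy']*c[1]/c[2]+p['cy']])
E
python3 - <<'E'
from h import *
s=ctrl.read_state();print({k:np.round(s[k],3) for k in ['clock','eef_pos','tool_rot','width']})
Z=dict(cabinet=220,door=216,door_hinge=111,key_tag=120,flashlight=17,lens=17,jar=50,dish=20,opener=3,vase=60)
for n in ['top','side']:
    p=ctrl.get_image(n);save(p,n+'0')
    print(n,'cam',np.round(ray(p,(0,0))[0]),'fx',p['fx'])
    for k,z in Z.items():
        for r in ctrl.recognise(p,k)[:4]: print(k,np.round(r['centre']),round(r['score'],2),np.round(onz(p,r['centre'],z)))
E
```

```text
pics
{'clock': np.float64(0.0), 'eef_pos': array([ 164.951, -628.007,  209.562]), 'tool_rot': array([-3.14 ,  0.   ,  0.257]), 'width': np.float64(85.343)}
top cam [ 241.   26. 1431.] fx 385.3492093036356
cabinet [442. 211.] 0.91 [ 442. -358.  220.]
door [396. 204.] 0.85 [ 469. -214.  216.]
door_hinge [390. 204.] 0.68 [ 489. -215.  111.]
key_tag [441. 208.] 0.58 [ 471. -386.  120.]
flashlight [199. 160.] 0.89 [698. 490.  17.]
flashlight [290. 205.] 0.63 [513. 142.  17.]
flashlight [258. 283.] 0.58 [231. 259.  17.]
flashlight [236. 185.] 0.53 [593. 344.  17.]
lens [294. 206.] 0.9 [508. 128.  17.]
lens [196. 162.] 0.73 [689. 499.  17.]
lens [255. 279.] 0.7 [246. 269.  17.]
jar [222. 228.] 0.8 [427. 387.  50.]
dish [311. 142.] 0.91 [758.  58.  20.]
opener [239. 186.] 0.72 [595. 337.   3.]
vase [260. 146.] 0.89 [732. 249.  60.]
side cam [  58. 1174.  994.] fx 491.2553691825898
cabinet [370. 134.] 0.78 [ 419. -185.  220.]
door_hinge [351. 150.] 0.55 [ 496. -243.  111.]
door_hinge [216. 228.] 0.55 [707. 303. 111.]
key_tag [372. 138.] 0.71 [ 452. -336.  120.]
flashlight [382. 291.] 0.95 [230. 266.  17.]
flashlight [305. 233.] 0.82 [514. 126.  17.]
flashlight [184. 300.] 0.57 [698. 495.  17.]
lens [305. 233.] 0.89 [513. 130.  17.]
lens [181. 302.] 0.85 [700. 503.  17.]
lens [382. 291.] 0.75 [229. 264.  17.]
jar [294. 290.] 0.77 [433. 382.  50.]
dish [244. 203.] 0.96 [757.  70.  20.]
dish [218. 228.] 0.64 [765. 215.  20.]
dish [245. 273.] 0.17 [598. 349.  20.]
opener [247. 275.] 0.71 [597. 340.   3.]
vase [215. 229.] 0.86 [741. 261.  60.]
vase [297. 290.] 0.32 [423. 388.  60.]
```

View pics/top0.png

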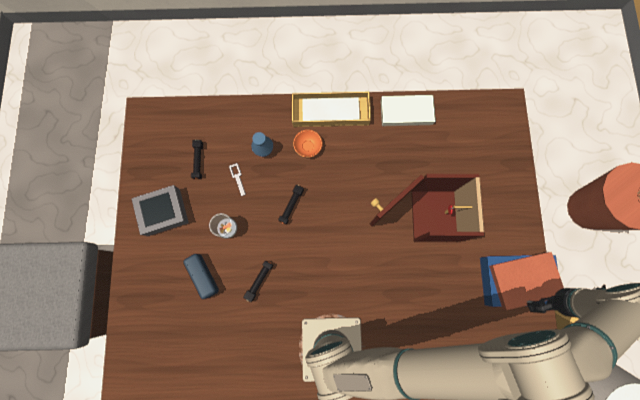

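View pics/side0.png

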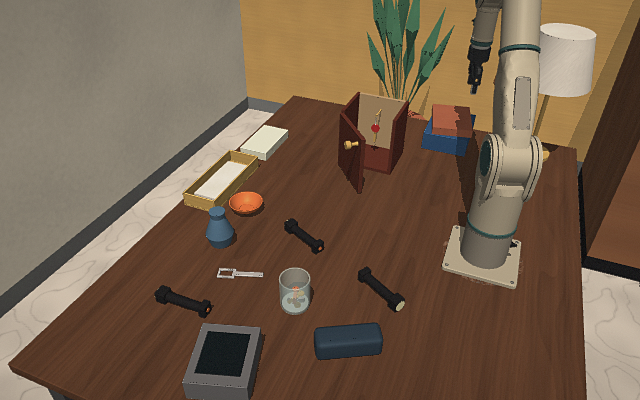

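Top view candidates for the flashlight: (197,160), (292,204) and (260,281). The dark-blue case at (200,276) doesn't match. The one farthest right (lowest y) is (292,204), so I'll check it and the cabinet in one close crop.

Run:
```python
import cv2,numpy as np
t=cv2.imread('pics/top0.png');s=cv2.imread('pics/side0.png')
f=lambda im,x,y,w,h,k:cv2.resize(im[y:y+h,x:x+w],None,fx=k,fy=k,interpolation=cv2.INTER_CUBIC)
a=f(t,365,165,130,85,6)[:, :780]  # 780x510 
a=f(t,365,165,130,85,4)  #520x340
b=f(t,270,175,45,56,6)   #270x336
c=f(s,275,210,55,50,5)   #275x250
d=f(s,330,85,85,110,2.3)
o=np.zeros((600,800,3),np.uint8)
for im,x,y in((a,0,0),(b,525,0),(c,525,342),(d,0,343)): o[y:y+im.shape[0],x:x+im.shape[1]]=im[:600-y,:800-x]
cv2.imwrite('pics/crop1.png',o)
```

```text
(no output)
```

View pics/crop1.png

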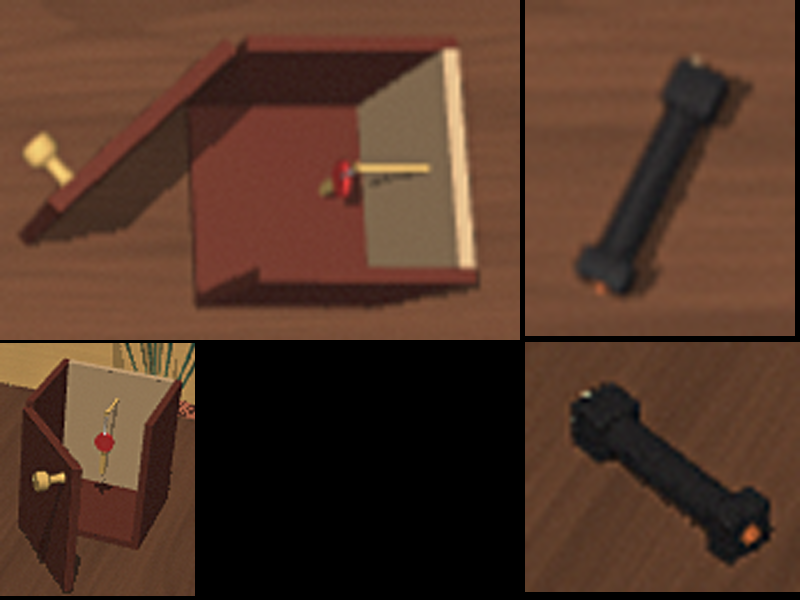

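```bash
cat > fit.py <<'E'
from h import *
from scipy.optimize import least_squares
pt=ctrl.get_image('top');ps=ctrl.get_image('side')
T=lambda a,b:(365+a/4,165+b/4)
S=lambda a,b:(330+a/2.3,85+(b-343)/2.3)
obs=[(pt,T(460,38),(85,100,220)),(pt,T(477,285),(85,-100,220)),(pt,T(197,305),(-85,-100,0)),(pt,T(245,38),(-85,100,220)),
(pt,T(345,180),(15,0,120)),(ps,S(137,548),(-85,-100,0)),(ps,S(148,425),(-85,-94,220)),(ps,S(180,380),(85,-100,220)),(ps,S(68,360),(85,100,220)),(ps,S(105,442),(15,0,120))]
kn=[(pt,T(40,148)),(ps,S(40,481))]
def C(q,X):
    return np.array([q[0],q[1],0])+Ro.from_euler('z',q[2]).apply(X)
def D(q,X): # X in hinge frame with z absolute; opening clockwise => -angle
    v=Ro.from_euler('z',-q[3]).apply(X);return C(q,v+np.array([-101,100,0]))
def res(q):
    r=[proj(p,C(q,X))-uv for p,uv,X in obs]+[proj(p,D(q,(-30,-170,186)))-uv for p,uv in kn]
    return np.concatenate(r)
o=least_squares(res,[440,-330,-1.57,.8],loss='soft_l1')
print(np.round(o.x,3));print(np.round(res(o.x).reshape(-1,2),1))
q=o.x
np.save('q.npy',q)
print('tag',C(q,(15,0,120)),'hinge',C(q,(-101,100,0)),'free',D(q,(7,-200,0)),'knob',D(q,(-35,-170,186)))
b=lambda a,c:(270+(a-525)/6,175+c/6)
h=onz(pt,b(697,88),25);t=onz(pt,b(605,270),25)
print('head',h,'tail',t,'ang',np.arctan2(*(h-t)[1::-1]))
print('endp top',onz(pt,b(708,65),20),onz(pt,b(598,290),17))
c=lambda a,d:(275+(a-525)/5,210+(d-342)/5)
print('side head',onz(ps,c(605,420),17),'tail',onz(ps,c(738,525),17))
E
python3 fit.py
```

```text
[ 462.27  -401.167   -1.604    0.866]
[[-0.5  0.1]
 [-0.2 -0.1]
 [-0.6  0.8]
 [ 0.7 -0.4]
 [-1.6  0.1]
 [ 0.4  0.1]
 [ 0.3 -0.8]
 [ 1.5 -0.6]
 [-1.3 -1.8]
 [-0.3 -0.5]
 [ 0.2  0. ]
 [-0.2 -1. ]]
tag [ 461.76689965 -416.1590123   120.        ] hinge [ 565.59976803 -303.57688475    0.        ] free [ 435.72363211 -151.32318424    0.        ] knob [ 487.27044243 -148.69138914  186.        ]
head [568.76347301 109.03378075  25.        ] tail [455.36211509 166.86572765  25.        ] ang -0.4715963535857094
endp top [584.58002656 102.25541234  20.        ] [444.22382953 172.02740642  17.        ]
side head [566.98443621 112.62297556  17.        ] tail [454.55041837 170.12339658  17.        ]
```

Chosen: the flashlight at top px (292,204). Its lens is at the far end (300,186) and the orange button at the near end (282,223). The crop also shows the door about 0.87 rad open. I'll raise the tool, rotate it to yaw π/2 and close the fingers.

step_arm([
  [[0, 0, -0.186, 0, 0, -0.067, 1], [0, 0, -0.186, 0, 0, -0.067, 1], [0, 0, -0.186, 0, 0, -0.067, 1], [0, 0, -0.186, 0, 0, -0.067, 1], [0, 0, -0.186, 0, 0, -0.067, 1], [0, 0, -0.186, 0, 0, -0.067, 1], [0, 0, -0.186, 0, 0, -0.067, 1], [0, 0, -0.186, 0, 0, -0.067, 1], [0, 0, -0.186, 0, 0, -0.067, 1], [0, 0, 0, 0, 0, 0, 1]],
])

```text
clock: 2.2
eef_pos: [165.3, -629.6, 302.4]
tool_rot: [3.14, 0.003, 1.572]
force: [-0.2, -0.1, 0.1]
width: 0.3
gripper_force: 0.0
```

step_arm([
  [[0, 0, 0, 0.215, 0.13, 0, 1], [0, 0, 0, 0.215, 0.13, 0, 1], [0, 0, 0, 0.215, 0.13, 0, 1], [0, 0, 0, 0.215, 0.13, 0, 1], [0, 0, 0, 0.215, 0.13, 0, 1], [0, 0, 0, 0.215, 0.13, 0, 1], [0, 0, 0, 0.215, 0.13, 0, 1], [0, 0, 0, 0.215, 0.13, 0, 1], [0, 0, 0, 0.215, 0.13, 0, 1], [0, 0, 0, 0.215, 0.13, 0, 1], [0, 0, 0, 0.215, 0.13, 0, 1], [0, 0, 0, 0.215, 0.13, 0, 1]],
])

```text
clock: 3.4
eef_pos: [399.1, -240.1, 300.7]
tool_rot: [-3.141, -0.0, 1.567]
force: [1.0, -0.6, -0.9]
width: 0.1
gripper_force: 0.0
```

step_arm([
  [[0, 0, 0, 0, 0, 0, 1], [0, 0, 0, 0, 0, 0, 1]],
])

```text
clock: 3.6
eef_pos: [398.9, -240.9, 300.7]
tool_rot: [-3.141, 0.0, 1.571]
force: [-0.4, -1.2, 0.5]
width: -0.1
gripper_force: 0.0
```

```bash
cat >> h.py <<'E'
q=np.load('q.npy')
def C(X): return np.array([q[0],q[1],0])+Ro.from_euler('z',q[2]).apply(X)
def D(a,X): return C(Ro.from_euler('z',-a).apply(X)+np.array([-101,100,0]))
E
python3 - <<'E'
from h import *
s=ctrl.read_state();print({k:np.round(s[k],3) for k in ['clock','eef_pos','tool_rot','width','qpos','force']})
for a in (.7,.87,1.05,1.25,1.45,1.65,1.85,2.0,2.1): print(a,np.round(D(a,(35,-160,160))))
E
```

```text
{'clock': np.float64(3.6), 'eef_pos': array([ 398.872, -240.94 ,  300.699]), 'tool_rot': array([-3.141,  0.   ,  1.571]), 'width': np.float64(-0.067), 'qpos': array([ 0.841,  0.283, -0.463,  1.87 ,  0.147,  1.022,  0.317]), 'force': array([-0.406, -1.238,  0.547])}
0.7 [ 423. -222.  160.]
0.87 [ 439. -200.  160.]
1.05 [ 460. -179.  160.]
1.25 [ 487. -160.  160.]
1.45 [ 517. -147.  160.]
1.65 [ 549. -141.  160.]
1.85 [ 582. -141.  160.]
2.0 [ 606. -145.  160.]
2.1 [ 621. -150.  160.]
```

step_arm([
  [[0, 0, 0, 0, 0, 0.233, 1], [0, 0, 0, 0, 0, 0.233, 1], [0, 0, 0, 0, 0, 0.233, 1], [0, 0, 0, 0, 0, 0.233, 1], [0, 0, 0, 0, 0, 0, 1], [0, 0, 0, 0.06, 0.08, 0, 1], [0, 0, 0, 0.06, 0.08, 0, 1], [0, 0, 0, 0.07, 0.055, 0, 1], [0, 0, 0, 0.07, 0.055, 0, 1], [0, 0, 0, 0.07, 0.07, 0, 1], [0, 0, 0, 0.07, 0.07, 0, 1], [0, 0, 0, 0, 0, 0, 1]],
])

```text
clock: 4.8
eef_pos: [462.3, -179.6, 161.8]
tool_rot: [3.139, -0.001, 1.574]
force: [0.7, 0.3, 0.8]
width: 0.1
gripper_force: 0.0
```

step_arm([
  [[0, 0, 0, 0.065, 0.09, 0, 1], [0, 0, 0, 0.065, 0.09, 0, 1], [0, 0, 0, 0.045, 0.1, 0, 1], [0, 0, 0, 0.045, 0.1, 0, 1], [0, 0, 0, 0.02, 0.107, 0, 1], [0, 0, 0, 0.02, 0.107, 0, 1], [0, 0, 0, 0, 0.11, 0, 1], [0, 0, 0, 0, 0.11, 0, 1], [0, 0, 0, -0.013, 0.08, 0, 1], [0, 0, 0, -0.013, 0.08, 0, 1], [0, 0, 0, -0.02, 0.05, 0, 1], [0, 0, 0, 0, 0, 0, 1]],
])

```text
clock: 6.0
eef_pos: [614.7, -149.5, 161.0]
tool_rot: [3.141, -0.0, 1.571]
force: [-0.1, -0.2, -0.0]
width: -0.0
gripper_force: 0.0
```

Run:
```python
from h import *
s=ctrl.read_state();print({k:np.round(s[k],3) for k in ['clock','eef_pos','tool_rot','force']})
p=ctrl.get_image('top');save(p,'top1')
```

```text
{'clock': np.float64(6.0), 'eef_pos': array([ 614.74 , -149.479,  160.957]), 'tool_rot': array([ 3.141, -0.   ,  1.571]), 'force': array([-0.104, -0.163, -0.041])}
```

View pics/top1.png

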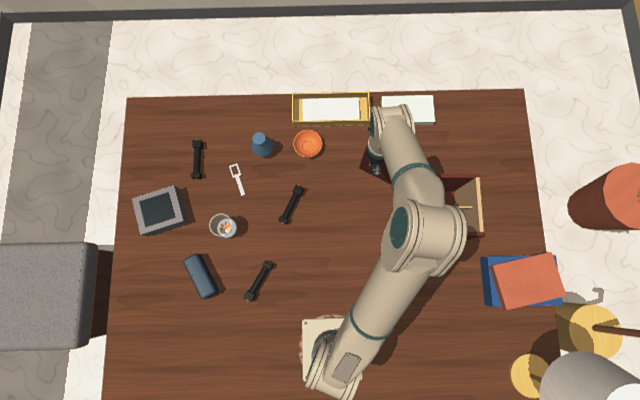

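The door panel now runs from about (385,195) to (362,170), well past square. The arm hides part of it, so I'll confirm the angle later. Backing off and going above the flashlight.

step_arm([
  [[0, 0, 0, 0, -0.1, -0.2, 1], [0, 0, 0, 0, -0.1, -0.2, 1], [0, 0, 0, 0, -0.1, -0.2, 1], [0, 0, 0, 0, -0.1, -0.2, 0], [0, 0, 0, 0.239, -0.035, 0, 0], [0, 0, 0, 0.239, -0.035, 0, 0], [0, 0, 0, 0.239, -0.035, 0, 0], [0, 0, 0, 0.239, -0.035, 0, 0], [0, 0, 0, 0.239, -0.035, 0, 0], [0, 0, 0, 0.239, -0.035, 0, 0], [0, 0, 0, 0.239, -0.035, 0, 0], [0, 0, 0, 0.239, -0.035, 0, 0]],
])

```text
clock: 7.25
eef_pos: [510.6, 138.5, 281.3]
tool_rot: [-3.142, 0.001, 1.571]
force: [0.5, 1.2, 0.0]
width: 85.3
gripper_force: 0.0
```

step_arm([
  [[0, 0, -0.175, 0, 0, 0, 0], [0, 0, -0.175, 0, 0, 0, 0], [0, 0, -0.175, 0, 0, 0, 0], [0, 0, -0.175, 0, 0, 0, 0], [0, 0, -0.175, 0, 0, 0, 0], [0, 0, -0.175, 0, 0, 0, 0], [0, 0, -0.175, 0, 0, 0, 0], [0, 0, -0.175, 0, 0, 0, 0], [0, 0, 0, 0, 0, 0, 0], [0, 0, 0, 0, 0, 0, 0]],
])

```text
clock: 8.25
eef_pos: [511.2, 137.1, 281.1]
tool_rot: [-3.141, -0.0, 2.668]
force: [0.5, -0.6, -0.3]
width: 85.4
gripper_force: 0.0
```

Run:
```python
from h import *
s=ctrl.read_state();print({k:np.round(s[k],3) for k in ['clock','eef_pos','tool_rot','qpos','force','width']})
p=ctrl.get_image('side');save(p,'side1')
t=ctrl.get_image('top')
# clean crops: door (top) and side
a=cv2.resize(t['img'][130:250,270:480],None,fx=3.8,fy=3.8,interpolation=cv2.INTER_CUBIC)[:,:800]
for A in (1.75,1.95,2.1):print(A,(proj(t,D(A,(-35,-170,186)))-[270,130])*3.8,(proj(t,D(A,(7,-200,216)))-[270,130])*3.8)
cv2.imwrite('pics/crop2.png',a[:,:,::-1])
```

```text
{'clock': np.float64(8.25), 'eef_pos': array([511.249, 137.117, 281.14 ]), 'tool_rot': array([-3.141, -0.   ,  2.668]), 'qpos': array([ 0.202,  0.462, -0.764,  1.744,  0.357,  1.081,  0.416]), 'force': array([ 0.532, -0.648, -0.316]), 'width': np.float64(85.435)}
1.75 [383.039621   105.46666079] [344.94645691 134.38778643]
1.95 [400.57404822  72.6108725 ] [355.64962467  91.48527219]
2.1 [417.96993138  50.79183708] [369.31773738  61.53648881]
```

View pics/crop2.png

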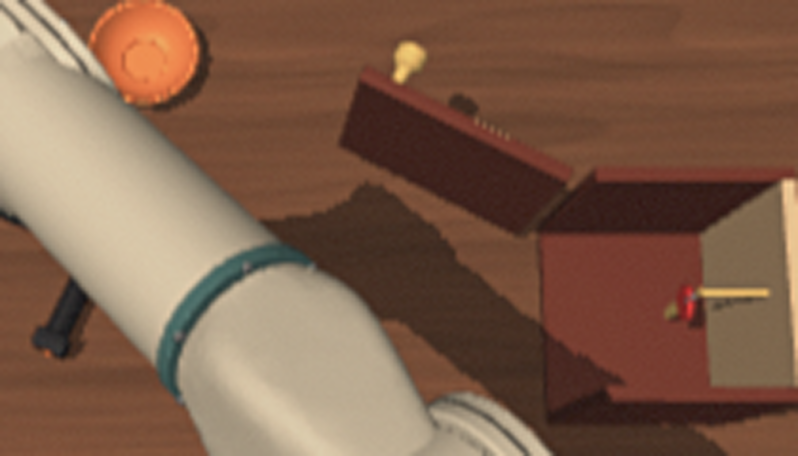

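The door is at about 2.07 rad, with the knob at crop (408,58). The flashlight is directly under the gripper, so I'll descend and grip.

step_arm([
  [[0, 0, 0, -0.01, 0, 0.2, 0], [0, 0, 0, 0, 0, 0.2, 0], [0, 0, 0, 0, 0, 0.2, 0], [0, 0, 0, 0, 0, 0.2, 0], [0, 0, 0, 0, 0, 0.2, 0], [0, 0, 0, 0, 0, 0.2, 0], [0, 0, 0, 0, 0, 0.2, 0], [0, 0, 0, 0, 0, 0.2, 0], [0, 0, 0, 0, 0, 0.15, 0], [0, 0, 0, 0, 0, 0.08, 0], [0, 0, 0, 0, 0, 0, 0]],
])

```text
clock: 9.45
eef_pos: [512.1, 136.6, 5.6]
tool_rot: [-3.14, -0.001, 2.671]
force: [-0.7, 0.7, 0.2]
width: 85.4
gripper_force: 0.0
```

step_arm([
  [[0, 0, 0, 0, 0, 0, 1], [0, 0, 0, 0, 0, 0, 1], [0, 0, 0, 0, 0, 0, 1], [0, 0, 0, 0, 0, 0, 1], [0, 0, 0, 0, 0, 0, 1], [0, 0, 0, 0, 0, 0, 1], [0, 0, 0, 0, 0, 0, 1], [0, 0, 0, 0, 0, 0, 1]],
])

```text
clock: 10.25
eef_pos: [514.8, 137.7, 9.1]
tool_rot: [3.139, 0.004, 2.671]
force: [-2.0, -0.1, 18.1]
width: 0.0
gripper_force: 9.2
```

Width 0 means the grasp missed. Looking.

Run:
```python
from h import *
p=ctrl.get_image('side')
b=cv2.resize(p['img'][180:280,240:360],None,fx=6,fy=6,interpolation=cv2.INTER_CUBIC)
print((proj(p,[514,138,17])-[240,180])*6,(proj(p,[514+66,138-34,17])-[240,180])*6)
cv2.imwrite('pics/crop3.png',b[:,:,::-1])
```

```text
[380.53901304 329.31544049] [290.14017216 257.60344859]
```

View pics/crop3.png

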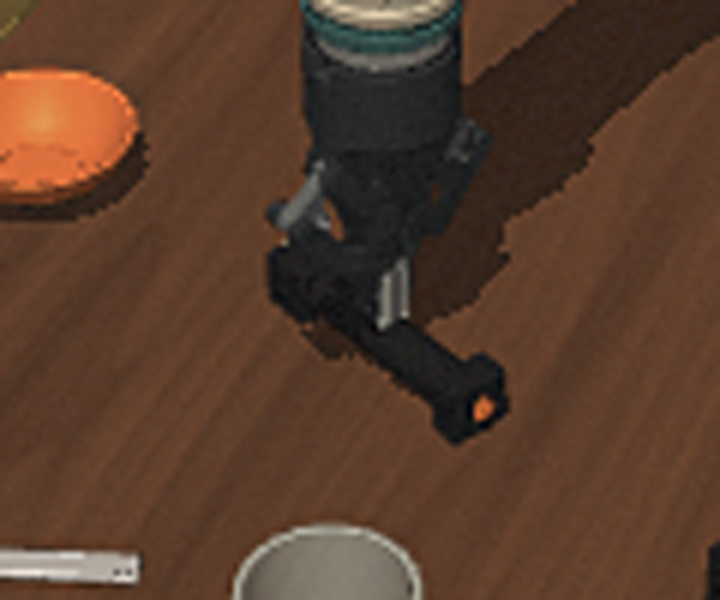

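step_arm([
  [[0, 0, 0, 0, 0, 0, 1], [0, 0, 0, 0, 0, 0, 1], [0, 0, 0, 0, 0, 0, 1]],
])

```text
clock: 10.6
eef_pos: [514.8, 137.6, 9.0]
tool_rot: [3.139, 0.004, 2.671]
force: [-3.0, -1.2, 19.1]
width: -0.1
gripper_force: 9.2
```

Run:
```python
from h import *
s=ctrl.read_state();print({k:np.round(s[k],3) for k in ['clock','eef_pos','tool_rot','force','torque','width','gripper_force']})
t=ctrl.get_image('top');p=ctrl.get_image('side')
for im in (t,p):
  for n in('flashlight','lens'):
    print(n,[(np.round(r['centre']),round(r['score'],2),np.round(onz(im,r['centre'],17))) for r in ctrl.recognise(im,n)[:4]])
b=np.hstack([cv2.resize(t['img'][170:240,260:330],(390,390),interpolation=cv2.INTER_CUBIC),cv2.resize(p['img'][205:265,270:330],(390,390),interpolation=cv2.INTER_CUBIC)])
b=cv2.convertScaleAbs(b,alpha=2.2,beta=10)
cv2.imwrite('pics/crop4.png',b[:,:,::-1])
```

```text
{'clock': np.float64(10.6), 'eef_pos': array([514.833, 137.646,   9.033]), 'tool_rot': array([3.139, 0.004, 2.671]), 'force': array([-2.975, -1.223, 19.069]), 'torque': array([-0.156,  0.324, -0.005]), 'width': np.float64(-0.088), 'gripper_force': np.float64(9.198)}
flashlight [(array([283., 216.]), 0.59, array([471., 168.,  17.])), (array([199., 162.]), 0.58, array([688., 489.,  17.]))]
lens [(array([255., 278.]), 0.74, array([249., 270.,  17.])), (array([195., 160.]), 0.58, array([697., 504.,  17.]))]
flashlight [(array([378., 292.]), 0.95, array([237., 275.,  17.])), (array([181., 302.]), 0.68, array([700., 504.,  17.])), (array([307., 240.]), 0.61, array([496., 156.,  17.])), (array([330., 148.]), 0.61, array([ 625., -373.,   17.]))]
lens [(array([382., 290.]), 0.96, array([230., 263.,  17.])), (array([308., 233.]), 0.91, array([504., 125.,  17.]))]
```

View pics/crop4.png

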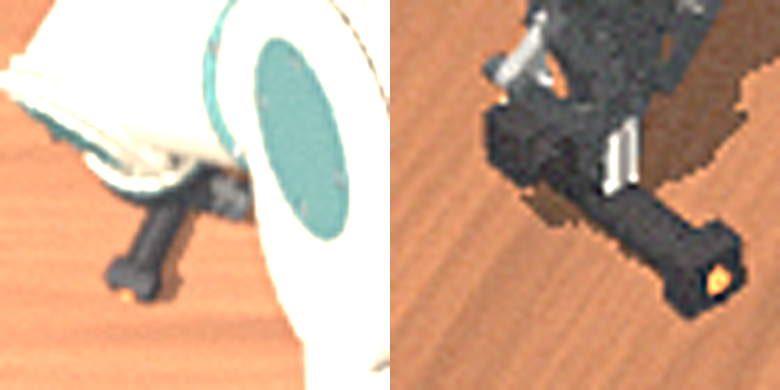

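The reading is unclear: the fingers are shut but the barrel isn't between them. I'll open, rise, and look again.

step_arm([
  [[0, 0, 0, 0, 0, 0, 0], [0, 0, 0, 0, 0, 0, 0], [0, 0, 0, 0, 0, 0, 0], [0, 0, 0, 0, 0, 0, 0], [0, 0, 0, 0, 0, 0, 0], [0, 0, 0, 0, 0, 0, 0], [0, 0, 0, 0, 0, -0.2, 0], [0, 0, 0, 0, 0, -0.2, 0], [0, 0, 0, 0, 0, -0.2, 0], [0, 0, 0, 0, 0, -0.2, 0], [0, 0, 0, 0, 0, 0, 0]],
])

```text
clock: 12.0
eef_pos: [515.0, 137.6, 129.7]
tool_rot: [3.137, 0.004, 2.67]
force: [-0.2, 0.7, -0.8]
width: 85.5
gripper_force: 0.0
```

Run:
```python
from h import *
s=ctrl.read_state();print({k:np.round(s[k],3) for k in ['clock','eef_pos','tool_rot','force','width','gripper_force']})
p=ctrl.get_image('side')
s0=cv2.imread('pics/side0.png')[:,:,::-1]
f=lambda im:cv2.convertScaleAbs(cv2.resize(im[205:265,270:330],(390,390),interpolation=cv2.INTER_CUBIC),alpha=2,beta=10)
b=np.hstack([f(s0),f(p['img'])])
cv2.imwrite('pics/crop5.png',b[:,:,::-1])
```

```text
{'clock': np.float64(12.0), 'eef_pos': array([515.047, 137.64 , 129.662]), 'tool_rot': array([3.137, 0.004, 2.67 ]), 'force': array([-0.222,  0.687, -0.802]), 'width': np.float64(85.523), 'gripper_force': np.float64(0.0)}
```

View pics/crop5.png

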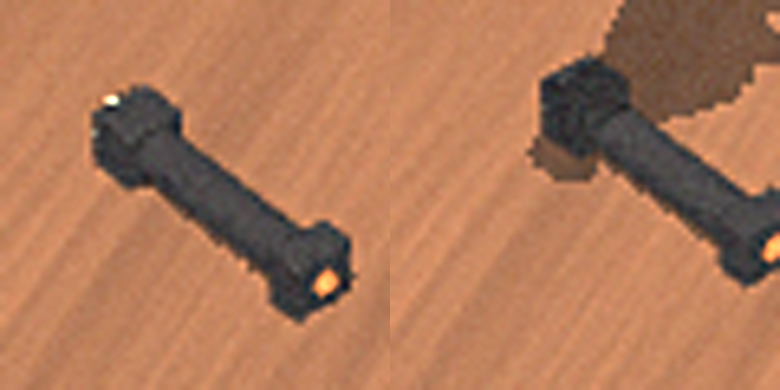

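The head sits off its first place (shadow under it at crop (565,165)), so the flashlight has shifted. I'll move the arm out of the top view and measure numerically.

step_arm([
  [[0, 0, 0, 0, 0, -0.25, 0], [0, 0, 0, 0, 0, -0.25, 0], [0, 0, 0, 0, 0, -0.25, 0], [0, 0, 0, 0, 0, -0.25, 0], [0, 0, 0, -0.126, -0.248, 0, 0], [0, 0, 0, -0.126, -0.248, 0, 0], [0, 0, 0, -0.126, -0.248, 0, 0], [0, 0, 0, -0.126, -0.248, 0, 0], [0, 0, 0, -0.126, -0.248, 0, 0], [0, 0, 0, -0.126, -0.248, 0, 0], [0, 0, 0, 0, 0, 0, 0]],
])

```text
clock: 13.15
eef_pos: [511.2, -121.6, 274.1]
tool_rot: [-3.137, -0.003, 2.66]
force: [-0.5, -0.5, -0.1]
width: 85.3
gripper_force: 0.0
```

Run:
```python
from h import *
s=ctrl.read_state();print({k:np.round(s[k],3) for k in ['clock','eef_pos','tool_rot']})
t=ctrl.get_image('top');p=ctrl.get_image('side')
for im in (t,p):
  for n in('flashlight','lens'):
    print(n,[(np.round(r['centre']),round(r['score'],2),np.round(onz(im,r['centre'],17))) for r in ctrl.recognise(im,n)[:4]])
s0=cv2.imread('pics/side0.png')[:,:,::-1];t0=cv2.imread('pics/top0.png')[:,:,::-1]
def f(im,x,y,w,h): return cv2.convertScaleAbs(cv2.resize(im[y:y+h,x:x+w],(390,290),interpolation=cv2.INTER_CUBIC),alpha=2,beta=10)
b=np.vstack([np.hstack([f(s0,265,195,80,60),f(p['img'],265,195,80,60)]),np.hstack([f(t0,250,175,80,60),f(t['img'],250,175,80,60)])])
cv2.imwrite('pics/crop6.png',b[:,:,::-1])
```

```text
{'clock': np.float64(13.15), 'eef_pos': array([ 511.213, -121.634,  274.094]), 'tool_rot': array([-3.137e+00, -3.000e-03,  2.660e+00])}
flashlight [(array([256., 282.]), 0.62, array([235., 265.,  17.])), (array([295., 210.]), 0.6, array([493., 124.,  17.])), (array([201., 160.]), 0.57, array([697., 481.,  17.]))]
lens [(array([256., 280.]), 0.94, array([242., 267.,  17.])), (array([302., 203.]), 0.77, array([519.,  98.,  17.])), (array([197., 164.]), 0.66, array([683., 498.,  17.]))]
flashlight [(array([380., 294.]), 0.87, array([231., 276.,  17.])), (array([181., 300.]), 0.87, array([703., 498.,  17.])), (array([310., 232.]), 0.58, array([501., 117.,  17.]))]
lens [(array([380., 290.]), 0.79, array([234., 266.,  17.])), (array([182., 301.]), 0.79, array([700., 500.,  17.]))]
```

View pics/crop6.png

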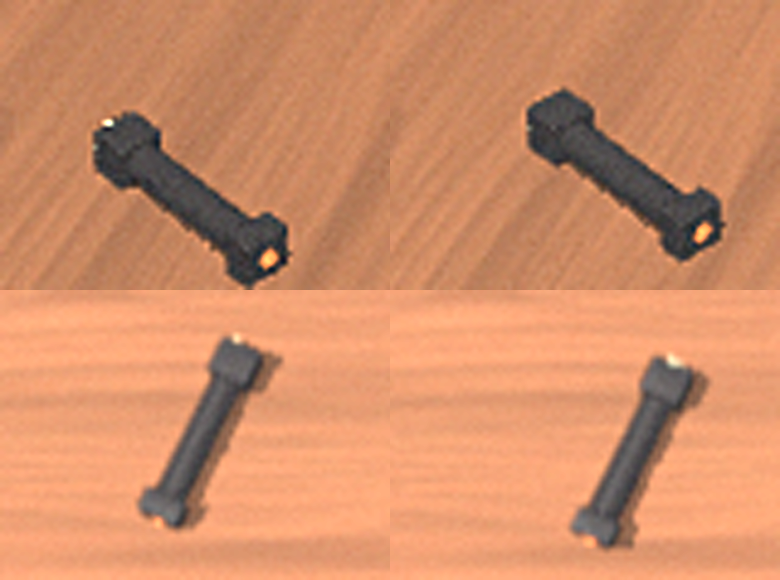

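Flashlight lies flat again, about 20 mm nearer the robot's right: head at top px (307,194), tail (292.5,223). Next I'll shut the fingers and probe bare table here to learn where the tips end.

step_arm([
  [[0, 0, 0, 0, 0, 0.3, 1], [0, 0, 0, 0, 0, 0.3, 1], [0, 0, 0, 0, 0, 0.3, 1], [0, 0, 0, 0, 0, 0.3, 1], [0, 0, 0, 0, 0, 0.3, 1], [0, 0, 0, 0, 0, 0.15, 1], [0, 0, 0, 0, 0, 0.0, 1], [0, 0, 0, 0, 0, 0.0, 1]],
])

```text
clock: 14.25
eef_pos: [513.4, -112.4, 29.6]
tool_rot: [3.141, 0.0, 2.673]
force: [0.9, 0.3, 0.8]
width: 0.2
gripper_force: 0.0
```

step_arm([
  [[0, 0, 0, 0, 0, 0.06, 1], [0, 0, 0, 0, 0, 0.0, 1]],
])

```text
clock: 14.45
eef_pos: [513.4, -113.7, 20.7]
tool_rot: [3.141, 0.001, 2.671]
force: [-0.8, -0.1, 0.6]
width: -0.1
gripper_force: 0.0
```

step_arm([
  [[0, 0, 0, 0, 0, 0.04, 1], [0, 0, 0, 0, 0, 0.0, 1]],
])

```text
clock: 14.65
eef_pos: [512.8, -113.8, 14.1]
tool_rot: [-3.141, 0.0, 2.671]
force: [-0.5, 0.1, -0.3]
width: -0.1
gripper_force: 0.0
```

Run:
```python
from h import *
s=ctrl.read_state();print({k:np.round(s[k],3) for k in ['clock','eef_pos','tool_rot','force','width']})
p=ctrl.get_image('side');t=ctrl.get_image('top')
T=lambda a,b:(250+(a-390)/4.875,175+(b-290)/4.833)
S=lambda a,b:(265+(a-390)/4.875,195+b/4.833)
for n,(im,h,l) in {'top':(t,T(668,382),T(597,522)),'side':(p,S(560,125),S(693,225))}.items():
    H=onz(im,h,19);L=onz(im,l,19);print(n,H,L,'mid',L+(H-L)*65/125,'len',np.linalg.norm(H-L),'ang',np.arctan2(H[1]-L[1],H[0]-L[0]))
# extent of dark object at side view: mask PCA in world plane z=17
for im,b in((t,(270,175,340,235)),(p,(280,195,345,255))):
    x0,y0,x1,y1=b;g=im['img'][y0:y1,x0:x1].max(2)<62
    n,lab,st,ce=cv2.connectedComponentsWithStats(g.astype(np.uint8));k=1+np.argmax(st[1:,4])
    v,u=np.nonzero(lab==k);P=np.array([onz(im,(a+x0,c+y0),17)[:2] for a,c in zip(u,v)])
    m,e=cv2.PCACompute(P,None);d=(P-m)@e.T;lo,hi=d.min(0),d.max(0)
    print('pca',len(u),'mid',m[0]+((lo+hi)/2)@e,'ang',np.arctan2(e[0,1],e[0,0]),'size',hi-lo)
```

```text
{'clock': np.float64(14.65), 'eef_pos': array([ 512.82 , -113.8  ,   14.144]), 'tool_rot': array([-3.141,  0.   ,  2.671]), 'force': array([-0.509,  0.096, -0.349]), 'width': np.float64(-0.093)}
top [552.58774045  78.21176875  19.        ] [444.27102754 133.75470668  19.        ] mid [500.59571825 104.87237896  19.        ] len 121.72726994358175 ang -0.47382140722661265
side [550.01035778  82.93031999  19.        ] [435.87996173 140.54195868  19.        ] mid [495.22776768 110.58390656  19.        ] len 127.84697186497829 ang -0.4674705590084036
pca 310 mid [500.43836392 104.54908627] ang -0.45942804050580066 size [151.31752899  37.25613571]
pca 509 mid [498.81574958 106.44673899] ang -0.49677198427338054 size [178.86436606  59.8625342 ]
```

step_arm([
  [[0, 0, 0, 0, 0, 0.04, 1], [0, 0, 0, 0, 0, 0.03, 1], [0, 0, 0, 0, 0, 0, 1]],
])

```text
clock: 15.05
eef_pos: [512.3, -113.5, 2.9]
tool_rot: [-3.141, -0.001, 2.671]
force: [-0.7, 0.5, 0.7]
width: -0.3
gripper_force: 0.0
```

step_arm([
  [[0, 0, 0, 0, 0, 0.02, 1], [0, 0, 0, 0, 0, 0, 1]],
])

```text
clock: 15.25
eef_pos: [512.7, -113.5, 0.3]
tool_rot: [-3.141, -0.0, 2.671]
force: [-0.3, 0.7, 0.3]
width: 0.3
gripper_force: 0.0
```

The shut tips do end at the TCP, so the first grasp was simply too high on the barrel. Going back lower (TCP at about z = 1), over the new mid (500,105), yaw unchanged.

step_arm([
  [[0, 0, 0, 0, 0, -0.217, 0], [0, 0, 0, 0, 0, -0.217, 0], [0, 0, 0, 0, 0, -0.217, 0], [0, 0, 0, 0, 0, -0.217, 0], [0, 0, 0, 0.123, 0.21, 0, 0], [0, 0, 0, 0.123, 0.21, 0, 0], [0, 0, 0, 0.123, 0.21, 0, 0], [0, 0, 0, 0.123, 0.21, 0, 0], [0, 0, 0, 0.123, 0.21, 0, 0], [0, 0, 0, 0.123, 0.21, 0, 0], [0, 0, 0, 0, 0, 0, 0], [0, 0, 0, 0, 0, 0, 0]],
])

```text
clock: 16.45
eef_pos: [499.6, 105.9, 130.9]
tool_rot: [-3.141, 0.0, 2.674]
force: [0.7, -0.2, -0.4]
width: 85.5
gripper_force: 0.0
```

step_arm([
  [[0, 0, 0, 0, 0, 0.2, 0], [0, 0, 0, 0, 0, 0.2, 0], [0, 0, 0, 0, 0, 0.2, 0], [0, 0, 0, 0, 0, 0.15, 0], [0, 0, 0, 0, 0, 0.1, 0], [0, 0, 0, 0, 0, 0, 0], [0, 0, 0, 0, 0, 0, 0]],
])

```text
clock: 17.15
eef_pos: [500.0, 103.9, 3.5]
tool_rot: [-3.141, 0.0, 2.67]
force: [0.2, 0.4, -0.3]
width: 85.3
gripper_force: 0.0
```

step_arm([
  [[0, 0, 0, 0, 0, 0, 0.55], [0, 0, 0, 0, 0, 0, 0.55], [0, 0, 0, 0, 0, 0, 0.55], [0, 0, 0, 0, 0, 0, 0.55], [0, 0, 0, 0, 0, 0, 0.55]],
])

```text
clock: 17.65
eef_pos: [500.1, 105.1, 3.6]
tool_rot: [3.141, 0.0, 2.671]
force: [0.4, 0.5, 0.5]
width: 38.5
gripper_force: 0.0
```

step_arm([
  [[0, 0, 0, 0, 0, 0.017, 0.6], [0, 0, 0, 0, 0, 0, 0.65], [0, 0, 0, 0, 0, 0, 0.7], [0, 0, 0, 0, 0, 0, 0.75], [0, 0, 0, 0, 0, 0, 0.75]],
])

```text
clock: 18.15
eef_pos: [499.8, 105.1, 0.9]
tool_rot: [-3.142, -0.0, 2.671]
force: [-1.5, -0.4, 1.5]
width: 22.0
gripper_force: 23.3
```

step_arm([
  [[0, 0, 0, 0, 0, 0.0, 0.77], [0, 0, 0, 0, 0, 0, 0.77]],
])

```text
clock: 18.35
eef_pos: [499.9, 105.2, 1.0]
tool_rot: [3.142, 0.0, 2.671]
force: [-1.4, 0.2, 2.4]
width: 20.6
gripper_force: 41.8
```

Run:
```python
from h import *
s=ctrl.read_state();print({k:np.round(s[k],3) for k in ['clock','eef_pos','tool_rot','force','torque','width','gripper_force']})
p=ctrl.get_image('side')
b=cv2.resize(p['img'][195:260,270:345],None,fx=9,fy=9,interpolation=cv2.INTER_CUBIC)
print((proj(p,[500,105,1])-[270,195])*9,(proj(p,[500,105,17])-[270,195])*9)
cv2.imwrite('pics/crop7.png',cv2.convertScaleAbs(b,alpha=2.4,beta=15)[:,:,::-1])
```

```text
{'clock': np.float64(18.35), 'eef_pos': array([499.851, 105.164,   0.965]), 'tool_rot': array([3.142, 0.   , 2.671]), 'force': array([-1.415,  0.21 ,  2.43 ]), 'torque': array([0.068, 0.151, 0.035]), 'width': np.float64(20.62), 'gripper_force': np.float64(41.753)}
[376.74100167 346.63861827] [376.93436231 310.98402033]
```

View pics/crop7.png

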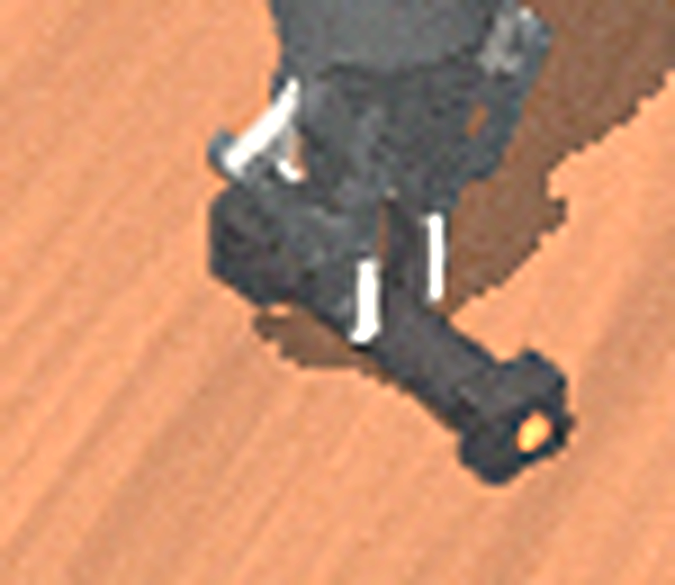

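The barrel now sits between the two pads (white edges at (365,300) and (433,255)) with 42 N grip. I'll keep closure at 0.77 and lift.

step_arm([
  [[0, 0, 0, 0, 0, -0.05, 0.77], [0, 0, 0, 0, 0, -0.1, 0.77], [0, 0, 0, 0, 0, -0.15, 0.77], [0, 0, 0, 0, 0, -0.15, 0.77], [0, 0, 0, 0, 0, -0.15, 0.77], [0, 0, 0, 0, 0, -0.1, 0.77], [0, 0, 0, 0, 0, -0.05, 0.77], [0, 0, 0, 0, 0, 0, 0.77], [0, 0, 0, 0, 0, 0, 0.77]],
])

```text
clock: 19.3
eef_pos: [499.5, 104.7, 112.9]
tool_rot: [-3.141, -0.0, 2.671]
force: [0.2, 0.5, -1.5]
width: 20.6
gripper_force: 40.5
```

Run:
```python
from h import *
s=ctrl.read_state();print({k:np.round(s[k],3) for k in ['clock','eef_pos','tool_rot','force','torque','width','gripper_force']})
p=ctrl.get_image('side');cv2.imwrite('pics/s2.png',p['img'][:,:,::-1])
e=s['eef_pos']
for d in (-75,75): print('pred end',d,proj(p,np.array([e[0]+.891*d,e[1]-.454*d,e[2]+17])))
for n in('flashlight','lens'): print(n,[(np.round(r['centre'],1),round(r['score'],2)) for r in ctrl.recognise(p,n)])
# orange button
im=p['img'].astype(int);x0,y0=260,150;g=im[y0:260,x0:380];m=(g[...,0]>130)&(g[...,0]-g[...,2]>90)&(g[...,1]<g[...,0]-50)
n,l,st,ce=cv2.connectedComponentsWithStats(m.astype(np.uint8));print([(ce[i]+[x0,y0],st[i,4]) for i in range(1,n)])
```

```text
{'clock': np.float64(19.3), 'eef_pos': array([499.543, 104.675, 112.862]), 'tool_rot': array([-3.141, -0.   ,  2.671]), 'force': array([ 0.177,  0.531, -1.506]), 'torque': array([ 0.069, -0.011,  0.024]), 'width': np.float64(20.636), 'gripper_force': np.float64(40.545)}
pred end -75 [329.29711113 212.18546279]
pred end 75 [296.1904737  188.76637981]
flashlight [(array([318.1, 205.7]), 0.92), (array([180.6, 299.8]), 0.85), (array([381.9, 290.7]), 0.68)]
lens [(array([318.8, 203.7]), 0.92), (array([383.2, 291. ]), 0.92), (array([184.6, 302.6]), 0.79), (array([328.7, 140.9]), 0.44)]
[(array([260.71428571, 200.14285714]), np.int32(21)), (array([330., 213.]), np.int32(7))]
```

Held level: the orange button shows at (330,213) against a predicted (329,212). Now rotate to the cabinet heading.

step_arm([
  [[0, 0, 0.18, 0, 0, 0, 0.77], [0, 0, 0.18, 0, 0, 0, 0.77], [0, 0, 0.18, 0, 0, 0, 0.77], [0, 0, 0.18, 0, 0, 0, 0.77], [0, 0, 0.18, 0, 0, 0, 0.77], [0, 0, 0.18, 0, 0, 0, 0.77], [0, 0, 0.18, 0, 0, 0, 0.77], [0, 0, 0.18, 0, 0, 0, 0.77], [0, 0, 0, 0, 0, 0, 0.77]],
])

```text
clock: 20.35
eef_pos: [499.5, 105.2, 112.8]
tool_rot: [-3.141, 0.001, 1.54]
force: [0.3, -0.6, -2.0]
width: 20.5
gripper_force: 40.5
```

step_arm([
  [[0, 0, 0, -0.18, -0.0125, 0.005, 0.77], [0, 0, 0, -0.18, -0.0125, 0.005, 0.77], [0, 0, 0, -0.18, -0.0125, 0.005, 0.77], [0, 0, 0, -0.18, -0.0125, 0.005, 0.77], [0, 0, 0, -0.18, -0.0125, 0.005, 0.77], [0, 0, 0, -0.18, -0.0125, 0.005, 0.77], [0, 0, 0, -0.18, -0.0125, 0.005, 0.77], [0, 0, 0, -0.18, -0.0125, 0.005, 0.77], [0, 0, 0, -0.18, -0.0125, 0.005, 0.77], [0, 0, 0, -0.18, -0.0125, 0.005, 0.77], [0, 0, 0, 0, 0, 0, 0.77], [0, 0, 0, 0, 0, 0, 0.77]],
])

```text
clock: 21.55
eef_pos: [472.5, -164.5, 105.4]
tool_rot: [-3.141, -0.001, 1.541]
force: [-0.2, 0.2, -1.0]
width: 20.6
gripper_force: 40.5
```

Run:
```python
from h import *
s=ctrl.read_state();print({k:np.round(s[k],3) for k in ['clock','eef_pos','tool_rot','force','torque','width','gripper_force']})
print('target mid',C((-210,0,120)),'tag',C((15,0,120)))
p=ctrl.get_image('side');save(p,'s3')
e=s['eef_pos'];a=s['tool_rot'][2];d=-np.array([np.cos(a),np.sin(a)])
for k in (-75,): print('pred button',proj(p,[e[0]+d[0]*k,e[1]+d[1]*k,e[2]+16]))
im=p['img'].astype(int);x0,y0=260,100;g=im[y0:260,x0:400];m=(g[...,0]>130)&(g[...,0]-g[...,2]>90)&(g[...,1]<g[...,0]-50)
n,l,st,ce=cv2.connectedComponentsWithStats(m.astype(np.uint8));print([(np.round(ce[i]+[x0,y0],1),st[i,4]) for i in range(1,n)])
for n in('flashlight','key_tag','door_hinge'): print(n,[(np.round(r['centre'],1),round(r['score'],2)) for r in ctrl.recognise(p,n)])
print('door free top pred 2.07/1.75',proj(p,D(2.07,(7,-200,216))),proj(p,D(1.75,(7,-200,216))))
```

```text
{'clock': np.float64(21.55), 'eef_pos': array([ 472.529, -164.549,  105.418]), 'tool_rot': array([-3.141e+00, -1.000e-03,  1.541e+00]), 'force': array([-0.249,  0.203, -1.021]), 'torque': array([ 0.064, -0.043,  0.016]), 'width': np.float64(20.637), 'gripper_force': np.float64(40.538)}
target mid [ 469.3103851  -191.28550157  120.        ] tag [ 461.76689965 -416.1590123   120.        ]
pred button [342.43067463 170.86336776]
[(array([379., 111.]), np.int32(1)), (array([374.9, 127.8]), np.int32(52)), (array([303., 126.]), np.int32(1)), (array([342.6, 171.6]), np.int32(10)), (array([260.7, 200.1]), np.int32(21))]
flashlight [(array([379.6, 291.3]), 0.91), (array([346.2, 168.9]), 0.78), (array([184.2, 300.4]), 0.62)]
key_tag [(array([366.3, 144. ]), 0.77)]
door_hinge [(array([316.8, 146.9]), 0.63)]
door free top pred 2.07/1.75 [294.16629001 128.65037126] [308.51653726 135.12554206]
```

step_arm([
  [[0, 0, 0, -0.09, -0.01, 0.005, 0.77], [0, 0, 0, -0.09, -0.01, 0.005, 0.77], [0, 0, 0, 0, 0, 0, 0.77], [0, 0, 0, 0, 0, 0, 0.77], [0, 0, 0, 0, 0, 0, 0.77], [0, 0, 0, 0, 0, 0, 0.77], [0, 0, 0, 0, 0, 0, 0.77], [0, 0, 0, 0, 0, 0, 0.77]],
])

```text
clock: 22.55
eef_pos: [469.1, -190.8, 104.4]
tool_rot: [3.142, -0.0, 1.541]
force: [-0.2, 0.3, -1.4]
width: 20.4
gripper_force: 40.5
```

Run:
```python
from h import *
s=ctrl.read_state();print({k:np.round(s[k],3) for k in ['clock','eef_pos','tool_rot','width','gripper_force','qd']})
p=ctrl.get_image('side');e=s['eef_pos']
im=p['img'].astype(int);x0,y0=325,100;g=im[y0:200,x0:400];m=(g[...,0]>130)&(g[...,0]-g[...,2]>90)&(g[...,1]<g[...,0]-50)
n,l,st,ce=cv2.connectedComponentsWithStats(m.astype(np.uint8));print([(np.round(ce[i]+[x0,y0],1),st[i,4]) for i in range(1,n)],'pred button',proj(p,[e[0]+2,e[1]+75,e[2]+16]),'pred tag',proj(p,C((15,0,120))))
for n in('jar','dish','opener','vase'): print(n,[np.round(r['centre']) for r in ctrl.recognise(p,n)[:1]])
print(ctrl.finish_job())
```

```text
{'clock': np.float64(22.55), 'eef_pos': array([ 469.136, -190.822,  104.359]), 'tool_rot': array([ 3.142, -0.   ,  1.541]), 'width': np.float64(20.353), 'gripper_force': np.float64(40.543), 'qd': array([ 0.002,  0.001,  0.001,  0.001,  0.002,  0.001, -0.001])}
[(array([379., 111.]), np.int32(1)), (array([372.8, 125.6]), np.int32(11)), (array([377. , 124.3]), np.int32(3)), (array([346.1, 167.9]), np.int32(8))] pred button [346.17831466 167.31244465] pred tag [375.37429947 127.55944915]
jar [array([296., 289.])]
dish [array([353., 162.])]
opener [array([241., 270.])]
vase [array([217., 227.])]
the job is handed in; nothing more can be done
None
```

I handed the job in at about 22.6 s of the 58 s, with the door at about 2.07 rad and the flashlight held level in front of the opening, its lens about 15 cm from the red tag by measurement; the judge gave no verdict, the first grasp slipped and moved the flashlight about 35 mm before the second held it at 40 N, and my last check showed the jar, opener and vase in place but reported the dish elsewhere, which I took as a false detection because nothing touched it.

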